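Stand the bench holder up and put the tools away in it

ROBOT

A 6-joint arm with a two-finger parallel gripper is mounted at the origin on a cart in front of the work surface, level with it; the furniture and walls round the work are solid. World frame = base frame: x ahead of the robot, y to its left, z up, the work surface at z = 0. Lengths are in mm, angles in rad, forces in N, time in s.
With the tool pointing down it reaches from about 150 to 775 mm from the base axis. Payload 6.1 kg.
Tool frame: the origin (TCP) lies between the finger pads; the fingertips stand 17 mm ahead of it and the grasp point (between the pads) lies 2 mm behind it (bot.tips_ahead is the distance from the TCP to the fingertips, in mm); z points along the fingers, y is the line along which they close (so a half turn about z gives the same grasp; the last joint's range is limited). The gripper opens to 85 mm and grips with 20 to 120 N. Pads are 22 mm wide; open, the fingers measure 114 mm over their backs; the gripper's body (76 mm by 85 mm) begins 54 mm behind the grasp point. The pads swing forward as they close: fully open they stand 13 mm farther back than shut.
Start: joints at [-1.207, 0.126, -0.04, 1.405, 0, 1.571], TCP at [186.802, -490.625, 248.295] pointing down, gripper open.
Joint ranges: [-2.72, 2.72], [-0.95, 1.95], [-1.27, 1.35], [-1.78, 2.02], [-1.46, 1.47], [-3.14, 3.14]. Speed limits (rad/s): [2.39, 2.39, 3.01, 3.14, 3.14, 3.14].

INTERFACE

Orientations are given as a unit quaternion [x, y, z, w].
In Python, from bench import observe, capture, bot gives the robot as it stands.
- The arm moves only by the tool drive_tool, never from a script. Its arguments are lists of equal length, an entry for each row: "dp": the shift along the tool's x, y, z in units of 30 mm (1.0 is 30 mm), a list of three; "turn": the turn, a rotation vector about the tool's x, y, z in units of 6 degrees (1.0 is 6 degrees), a list of three. A call has exactly 5 rows; each row is the pose to reach, as a shift and turn from the pose commanded when the call began, along the tool's axes at that moment; what a row does not reach only later rows make up. A row lasts 1/12 s, in which the tool goes at most 41.7 mm and 7.16 degrees, less where a joint would pass 70% of its speed; a pose out of reach is approached as far as the arm can. A call with a gripper value outside its range is refused whole. "gripper" is the closure, from 0 (fully open) to 1 (shut), set as the call begins (left out, the last holds). The fingers move at their own pace and stop on an object; "force" is the grip in N (left out, the last holds). Time passes only in rows, so rows that repeat a pose let the fingers close, or fill a call up. It gives the time, the measured TCP pose, the force, the opening and the grip force at its end, in the units of the state.
- observe(): the state, without advancing time (a new reading comes with each control period).
- capture(name): name is "side" or "top" or "wrist"; returns a dict with "color" (480x640x3 uint8, red, green, blue), "range_z" (480x640 float32, mm along the optical axis (not along the pixel's ray), 0 where there is no reading), "fx", "fy", "cx", "cy" (pixels), "R" (3x3) and "t" (3): a world point X has camera coordinates R X + t; the wrist camera has in their place "mount" (4x4, takes a point from camera to tool coordinates, whose origin is the TCP and whose axes are the flange's). Camera axes: x right, y down, z forward; pixel columns grow to the right and rows downward; lengths in mm; the calibration is good to about 2 mm. A picture is of the moment at which its call begins: read the wrist's pose just before it.
- bot.job_done(): hands the job in; it is judged then, once.
The state is a dict: "time_s": time; "qpos": joint angles; "joint_velocities": joint speeds; "effort": joint torques, N m; "ee_pos": TCP position; "tool_rot": TCP orientation; "wrist_force": force on the tool from outside, world axes, zero at the start; "wrist_torque": the same for the moment, N m; "finger_gap": finger opening in mm; "grasp_force": force on a finger pad.
Only numpy, scipy, OpenCV 4.12 (cv2) and the standard library are available. Lean on these libraries where they do the work, as an engineer would, in place of code of your own. Each camera call takes 0.05 s, during which the arm holds its last target. There are 200 camera calls.

TASK

The aluminium tool holder has been left leaning on the bevelled edge of its foot: tip it up onto its flat foot with a light push. Then take the marker pen and the desoldering pump from the sloped rest and drop each into the holder, keeping the end down that was lower on the rest, right to the bottom: the marker in the narrow pocket, the pump in the wide one. Leave the holder standing upright, and do not disturb the other things on the bench.

Things in the scene. Friction and masses are not known exactly. Their poses are not given: they have to be found in the camera images.
- holder: Loose aluminium block 70 (x) x 140 (y) x 80 (z) mm, 0.6 kg, two square pockets in its top. Origin: under its centre, in the plane of the flat foot; z towards the mouths. Foot flat from x = -18 to +35 mm; from -18 to -35 mm bevelled upward at 35 degrees. At the start it rests on the bevel, leaning 35 degrees to its own -x side, roughly towards the robot
- push_edge (a point): middle of the holder's top front edge, the one to push: (-35, 0, 80) mm in the holder's frame, about 56 mm high while it leans and 80 mm once upright. About 1 N, level, to the holder's +x side tips it: after some 10 degrees it falls onto the flat foot by itself; in all the edge travels 43 mm level
- narrow_pocket (a point): centre of the mouth of the narrow pocket, 24 x 24 mm wide, 65 mm deep, mouth chamfered 2 mm; at (0, +37.5, 80) mm in the holder's frame, axes as the holder's, so the pocket runs along -z
- wide_pocket (a point): centre of the mouth of the wide pocket, 32 x 32 mm wide, 65 mm deep, mouth chamfered 2 mm; at (0, -37.5, 80) mm in the holder's frame, axes as the holder's
- tool_rest: Fixed dark steel rest, base 140 x 150 mm, rising away from the robot (its own +x) at 35 degrees; origin: centre of the base's underside. Two troughs at y = +45 and -45 mm, each of two rubber-topped saddles 28 mm wide between 8 mm cheeks, 28 and 90 mm up the slope from the trough's foot, where a low lip stands. Beyond 97 mm up the slope only the base (6 mm high) is below the tools
- trough_left (a point): foot of the trough at the rest's +y side, on the underside of the tool lying in it
- trough_right (a point): foot of the trough at the rest's -y side, on the underside of the tool lying in it
- marker: White marker pen with a blue sleeve, 126 mm long, 16 mm thick, about 15 g. Origin: on its underside at mid-length; y along the pen, its axis is 8 mm above the origin along its own z. Lies in either trough of the rest, y pointing down the slope, which descends towards the robot: its lower end is the +y end. The top end is at y = -63 mm
- marker_low_end (a point): centre of the marker's lower end face: (0, +63, 8) mm in its frame
- pump: Dark grey desoldering pump, 157 mm long, 20 mm thick, about 60 g. Origin: on its underside at mid-length; y along the pump, its axis is 9.5 mm above the origin along its own z. Lies in either trough of the rest, y pointing up the slope, which descends towards the robot: its lower end is the nozzle, -y end. The top end is at y = +78 mm (its last 12 mm a thin button)
- pump_low_end (a point): tip of the pump's nozzle, its lower end: (0, -78, 9.5) mm in its frame
- cutters: bystander: red-handled side cutters lying flat, 49 x 133 x 12 mm, origin under the centre, long axis y
- driver: bystander: yellow screwdriver lying, 22 x 145 x 22 mm, origin under the centre, long axis y
- tape: bystander: roll of black tape lying flat, 66 mm across, 18 mm high, origin under the centre
- carton: bystander: small blue carton, 50 x 74 x 36 mm, origin under the centre
Mind the look-alikes: they are no part of the job. What is meant by the marker is not purple, and is the larger of those in its own colour.

How it is judged:
By the outcome, as a careful person would: the job done as asked, in the order asked, and still so for the second after the job is handed in, with the robot touching nothing.
It also fails if it takes over 72 s, if anything falls off the work surface, if the arm or the gripper's body presses on something with over 40 N, if the wrist force passes 120 N, or if a joint passes its speed limit or range.

## Working session

There is one attempt and no reset: what is moved stays moved. The work goes in short steps, Python scripts to look and compute and a tool call to move; the robot and the scene stay as the last step left them, time stands still between calls to the robot, and variables do not carry over. Pictures are saved under pics/ and viewed, at most 10 in all, crops included, and the job is handed in when it is done.

Besides the shell and the picture viewer there is one more tool, called after "Call:" as name(argument=value, ...) on one line, values as JSON. drive_tool: Moves the arm, as the interface text tells. Its arguments: {"type":"object","properties":{"dp":{"type":"array","items":{"type":"array","items":{"type":"number"}}},"turn":{"type":"array","items":{"type":"array","items":{"type":"number"}}},"gripper":{"type":"number"},"force":{"type":"number"}},"required":["dp","turn"]}

```bash
mkdir -p pics; ls; cat > h.py <<'E'
import numpy as np, cv2
from scipy.spatial.transform import Rotation as R
from bench import observe, capture, bot
def save(n,c,crop=None,s=1):
    im=c["color"][:,:,::-1]
    if crop: x0,y0,x1,y1=crop; im=im[y0:y1,x0:x1]
    cv2.imwrite(f"pics/{n}.png",cv2.resize(im,None,fx=s,fy=s,interpolation=cv2.INTER_CUBIC))
def cloud(c,o=None):
    z=c["range_z"].astype(float); v,u=np.mgrid[:480,:640]
    P=np.stack([(u-c["cx"])*z/c["fx"],(v-c["cy"])*z/c["fy"],z],-1)
    if "mount" in c:
        M=np.array(c["mount"]); P=P@M[:3,:3].T+M[:3,3]
        P=P@R.from_quat(o["tool_rot"]).as_matrix().T+np.array(o["ee_pos"])
    else: P=(P-np.array(c["t"]))@np.array(c["R"])
    P[z==0]=np.nan
    return P
E
python3 - <<'E'
from h import *
import pickle
o=observe(); print(o)
for n in("top","side"):
    c=capture(n); save(n+"0",c); np.savez(n+"0.npz",**c); print(c["R"],c["t"],c["fx"])
E
```

```text
pics
{'time_s': 0.0, 'qpos': array([-1.20701037e+00,  1.26361534e-01, -4.06406030e-02,  1.40538256e+00,
       -1.46985961e-05,  1.57080229e+00]), 'joint_velocities': array([ 7.39060096e-04,  4.13781183e-04, -1.69018777e-05, -1.89576916e-04,
        1.25152726e-03, -1.51946573e-03]), 'effort': array([-2.29428188e-03, -4.35914254e+01,  3.52924562e+01,  1.74201722e-02,
       -2.62588410e-04, -3.81567924e-07]), 'ee_pos': array([ 186.66048862, -490.27968891,  247.52320688]), 'tool_rot': array([ 9.83503259e-01,  1.80888663e-01, -1.50891897e-04, -7.79753928e-04]), 'wrist_force': array([ 0.28123085, -0.46500444,  0.07334871]), 'wrist_torque': array([-0.0394405 ,  0.01863473, -0.03798605]), 'grasp_force': 0.0, 'finger_gap': 85.6461468747189}
[[ 9.57632232e-03 -9.99950270e-01  2.78399290e-03]
 [-9.78133685e-01 -9.94576250e-03 -2.07739203e-01]
 [ 2.07756561e-01 -7.33739666e-04 -9.78180286e-01]] [  -6.02321579  552.71816215 1015.33608932] 504.71830980246165
[[ 0.98985334 -0.14119253  0.01596982]
 [-0.04972012 -0.4494531  -0.89191918]
 [ 0.13311001  0.88207516 -0.45191276]] [-553.37608876   82.11270052 1226.3869314 ] 576.2849177860162
```

View pics/top0.png

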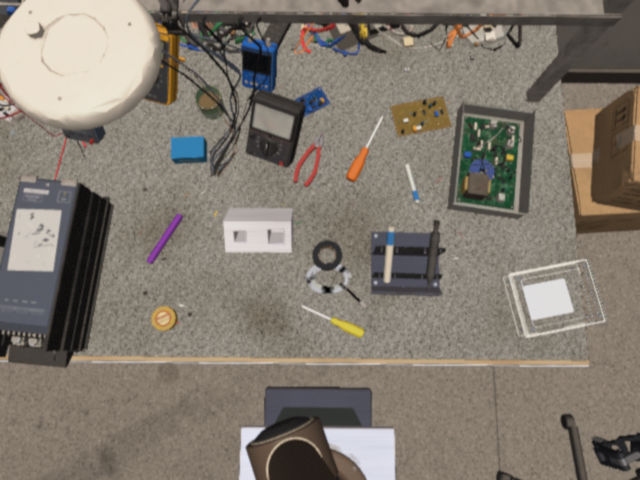

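View pics/side0.png

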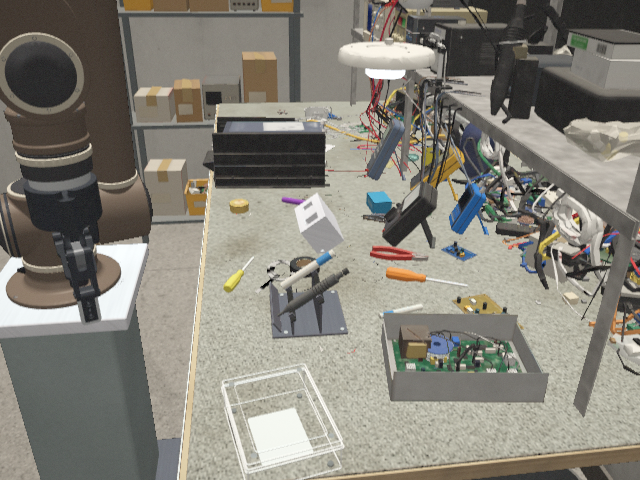

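The top view shows these candidates for the marker:
- The white pen with a blue sleeve in the rest's left trough, (390,255). This is my choice.
- A smaller white and blue pen lying at (413,183).
- A purple pen at (165,238).

The pump is in the right trough at (434,257), and the holder leans at (258,230). I'll check the choice in a crop.

```bash
python3 - <<'E'
from h import *
c=dict(np.load("top0.npz")); save("crop0",c,(210,160,460,320),3)
P=cloud(c)
def p(u,v): return np.round(np.nanmedian(P[v-1:v+2,u-1:u+2].reshape(-1,3),0),1)
for n,(u,v) in dict(mk_hi=(391,233),mk_lo=(388,279),pump_hi=(436,230),pump_lo=(432,280),hA=(226,215),hB=(290,215),hC=(258,213),hD=(258,247),hE=(228,247),hF=(289,248),t=(340,350),rl=(376,290),rr=(437,290),rul=(375,236),rur=(439,236),small_a=(408,168),small_b=(417,199)).items(): print(n,p(u,v))
# holder cloud
s=P[200:260,215:300].reshape(-1,3); s=s[s[:,2]>8]; print(len(s),np.nanmin(s,0),np.nanmax(s,0))
E
```

```text
mk_hi [ 540.6 -144.8  111.4]
mk_lo [ 455.3 -145.7   48.4]
pump_hi [ 546.8 -235.1  114.8]
pump_lo [ 455.8 -238.1   48.1]
hA [589.7 198.8  59.9]
hB [587.4  62.7  65.9]
hC [593.8 131.8  55.1]
hD [518.2 128.3  63.1]
hE [517.8 191.9  61.1]
hF [516.8  63.3  61.8]
t [307.6 -46.9  -1. ]
rl [ 433.5 -122.6   29.4]
rr [ 435.2 -253.3   25.4]
rul [ 556.2 -124.5    5.6]
rur [ 537.6 -242.   108.8]
small_a [ 714.  -201.    11.8]
small_b [ 640.2 -219.8   10.7]
2981 [507.45913075  58.7791951    9.80713944] [609.97141833 199.42828626  98.80413534]
```

View pics/crop0.png

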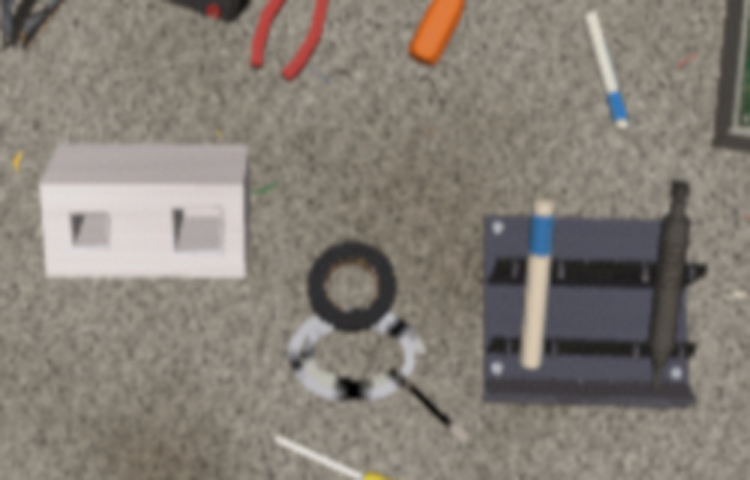

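The crop confirms it: the longer white/blue pen lies in the left trough. The small one at crop (605,70) is a look-alike. I'll move over the rest first for a close look.

Call:
drive_tool(dp=[[5.7,-3.2,-0.9],[5.7,-3.2,-0.9],[5.7,-3.2,-0.9],[5.7,-3.2,-0.9],[5.7,-3.2,-0.9]], turn=[[0,0,3.5],[0,0,3.5],[0,0,3.5],[0,0,3.5],[0,0,3.5]])

```text
time_s: 0.52
ee_pos: [312.7, -338.8, 275.1]
tool_rot: [1.0, -0.003, -0.0, -0.0]
wrist_force: [0.8, -0.3, -0.6]
finger_gap: 85.0
grasp_force: 0.0
```

Call:
drive_tool(dp=[[4.2,-5,-0.9],[4.2,-5,-0.9],[4.2,-5,-0.9],[4.2,-5,-0.9],[4.2,-5,-0.9]], turn=[[0,0,0],[0,0,0],[0,0,0],[0,0,0],[0,0,0]])

```text
time_s: 0.93
ee_pos: [440.0, -188.1, 302.4]
tool_rot: [1.0, -0.001, 0.0, -0.0]
wrist_force: [0.6, -0.5, -0.1]
finger_gap: 85.2
grasp_force: 0.0
```

```bash
cat >> h.py <<'E'
def step(o,pos,z=None,y=None,rot=None):
    "dp/turn units to reach pos with tool z axis and y axis given (world)"
    M=R.from_quat(o["tool_rot"]).as_matrix(); d=M.T@(np.array(pos)-o["ee_pos"])/30
    t=np.zeros(3)
    if z is not None:
        z=np.array(z,float);z/=np.linalg.norm(z); y=np.array(y,float); y-=z*(y@z); y/=np.linalg.norm(y)
        t=R.from_matrix(M.T@np.stack([np.cross(y,z),y,z],1)).as_rotvec(degrees=True)/6
    return np.round(d,2),np.round(t,2)
E
python3 - <<'E'
from h import *
o=observe(); c=capture("wrist"); save("w1",c); np.savez("w1.npz",**c,ee=o["ee_pos"],q=o["tool_rot"])
print(o["time_s"],o["ee_pos"],o["tool_rot"],o["qpos"].round(2)); print(np.round(c["mount"],3),c["fx"])
E
```

```text
0.9333 [ 439.98661038 -188.13394249  302.43200266] [ 9.99999792e-01 -5.86298223e-04  1.33231939e-04 -2.34817583e-04] [-0.4   0.04 -0.01  1.52  0.    2.74]
[[  -0.      -0.947   -0.322   83.452]
 [   1.       0.      -0.      -0.456]
 [   0.      -0.322    0.947 -126.574]
 [   0.       0.       0.       1.   ]] 339.61352040889375
```

View pics/w1.png

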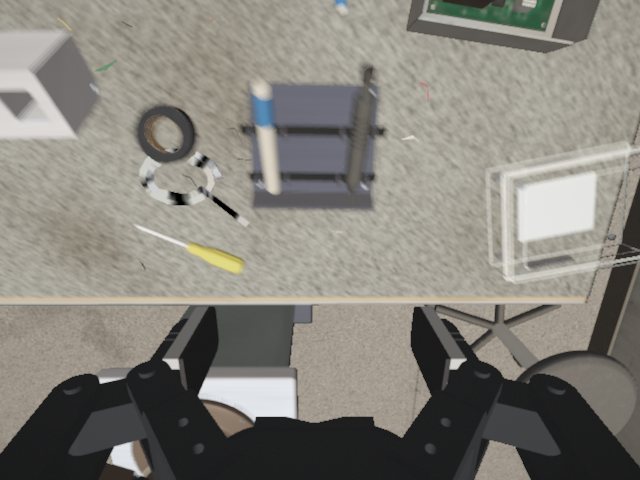

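The wrist view shows the marker at (268,135), blue end up, the pump at (360,130), and the leaning holder at the left edge. Next I'll measure both tools from depth and plan the move to the holder, with a half turn so the last joint stays in range.

```bash
cat > fit.py <<'E'
from h import *
def axis(P,u0,u1,v0,v1,name,slope=None):
    s=P[v0:v1,u0:u1]; rows=[]
    S=s.reshape(-1,3); S=S[~np.isnan(S).any(1)]
    # keep points above the rest: ridge = max height normal to 35deg slope
    n=np.array([-np.sin(np.radians(35)),0,np.cos(np.radians(35))]); h=S@n
    e=np.array([np.cos(np.radians(35)),0,np.sin(np.radians(35))])
    k=h>np.percentile(h,97)-9; S=S[k]; a=S@e
    print(name,"h",np.percentile(h,[50,90,97]).round(1),"along",a.min().round(1),a.max().round(1))
    for q in np.arange(a.min(),a.max(),15):
        b=S[(a>=q)&(a<q+15)]
        if len(b)>5: print(np.round([b[:,0].mean(),(b[:,1].min()+b[:,1].max())/2,np.ptp(b[:,1]),b[:,2].mean(),(b@n).max()],1))
E
python3 - <<'E'
from fit import *
c=dict(np.load("w1.npz")); o=dict(ee_pos=c["ee"],tool_rot=c["q"]); P=cloud(c,o)
axis(P,245,285,70,200,"marker"); axis(P,342,380,60,195,"pump")
for u,v in((40,120),(70,130),(60,40),(25,230),(170,105),(500,230)):print((u,v),P[v,u].round(1))
t=dict(np.load("top0.npz"));Q=cloud(t)
for u in(232,245,258,272,285):
    col=Q[238:256,u]; print(u,[(v+238,*col[v].round(0)) for v in range(8,18,2)])
E
```

```text
marker h [-253.1 -218.7 -217.9] along 393.2 519.1
[ 455.3 -138.7   25.8   49.4 -216.7]
[ 466.7 -143.9   15.7   58.4 -217.3]
[ 479.3 -144.    16.    67.1 -216.8]
[ 491.5 -144.2   15.7   75.8 -216.6]
[ 504.2 -139.5   25.4   83.9 -216.6]
[ 515.8 -140.    25.3   92.5 -217.1]
[ 528.1 -144.8   16.   101.5 -216.8]
[ 540.5 -145.1   16.   109.9 -216.9]
[ 550.4 -145.1   14.7  114.6 -217.3]
pump h [-234.6 -214.8 -214.1] along 392.2 533.6
[ 453.6 -233.1   13.1   51.9 -214.8]
[ 464.1 -233.4   18.3   61.  -213.3]
[ 475.9 -233.7   18.4   69.3 -213. ]
[ 488.3 -233.8   18.7   78.  -213.4]
[ 500.7 -234.4   19.    86.7 -212.2]
[ 513.  -234.5   19.2   95.1 -212.6]
[ 525.3 -234.6   19.4  103.9 -212.4]
[ 538.  -234.5   18.6  111.4 -212.6]
[ 551.9 -235.    11.7  118.2 -216.8]
[ 560.6 -234.9   11.8  124.6 -216.5]
(40, 120) [528.2  91.6  62.3]
(70, 130) [518.5  61.6  64.8]
(60, 40) [603.9  66.5  43. ]
(25, 230) [392.8 192.2   2.7]
(170, 105) [545.4 -18.5   0.6]
(500, 230) [ 391.8 -432.1    1.4]
232 [(246, np.float64(520.0), np.float64(183.0), np.float64(64.0)), (248, np.float64(516.0), np.float64(183.0), np.
[... 775 characters left out ...]
9.0)), (254, np.float64(513.0), np.float64(135.0), np.float64(3.0))]
272 [(246, np.float64(520.0), np.float64(99.0), np.float64(64.0)), (248, np.float64(517.0), np.float64(99.0), np.float64(59.0)), (250, np.float64(513.0), np.float64(99.0), np.float64(59.0)), (252, np.float64(509.0), np.float64(100.0), np.float64(54.0)), (254, np.float64(514.0), np.float64(105.0), np.float64(-1.0))]
285 [(246, np.float64(520.0), np.float64(72.0), np.float64(66.0)), (248, np.float64(517.0), np.float64(72.0), np.float64(61.0)), (250, np.float64(513.0), np.float64(72.0), np.float64(57.0)), (252, np.float64(509.0), np.float64(72.0), np.float64(55.0)), (254, np.float64(515.0), np.float64(76.0), np.float64(-1.0))]
```

Call:
drive_tool(dp=[[-0.5,-5,0],[-0.5,-5,0],[-0.5,-5,0],[-0.5,-5,0],[-0.5,-5,0]], turn=[[0,0,-5.9],[0,0,-5.9],[0,0,-5.9],[0,0,-5.9],[0,0,-5.9]], gripper=1, force=30)

```text
time_s: 1.4
ee_pos: [423.1, -37.0, 302.2]
tool_rot: [0.951, 0.308, 0.0, -0.001]
wrist_force: [0.7, -0.6, 0.6]
finger_gap: 25.7
grasp_force: 0.0
```

Call:
drive_tool(dp=[[0,0,0],[0,0,0],[0,0,0],[0,0,0],[0,0,0]], turn=[[0,0,-5.9],[0,0,-5.9],[0,0,-5.9],[0,0,-5.9],[0,0,-5.9]])

```text
time_s: 1.82
ee_pos: [423.8, -40.6, 301.9]
tool_rot: [0.814, 0.581, -0.0, -0.0]
wrist_force: [0.1, -0.1, -0.3]
finger_gap: -0.2
grasp_force: 0.0
```

Call:
drive_tool(dp=[[0,0,0],[0,0,0],[0,0,0],[0,0,0],[0,0,0]], turn=[[0,0,-5.9],[0,0,-5.9],[0,0,-5.9],[0,0,-5.9],[0,0,-5.9]])

```text
time_s: 2.23
ee_pos: [423.9, -40.7, 301.9]
tool_rot: [0.599, 0.801, -0.0, -0.0]
wrist_force: [-0.5, 0.3, 0.0]
finger_gap: 0.2
grasp_force: 0.0
```

Call:
drive_tool(dp=[[0,0,0],[0,0,0],[0,0,0],[0,0,0],[0,0,0]], turn=[[0,0,-5.9],[0,0,-5.9],[0,0,-5.9],[0,0,-5.9],[0,0,-5.9]])

```text
time_s: 2.65
ee_pos: [423.8, -40.7, 301.9]
tool_rot: [0.327, 0.945, -0.0, -0.0]
wrist_force: [-0.5, -0.2, -0.1]
finger_gap: 0.2
grasp_force: 0.0
```

Call:
drive_tool(dp=[[0,0,0],[0,0,0],[0,0,0],[0,0,0],[0,0,0]], turn=[[0,0,-5.9],[0,0,-5.9],[0,0,-5.9],[0,0,-5.9],[0,0,-5.9]])

```text
time_s: 3.07
ee_pos: [423.8, -40.7, 301.9]
tool_rot: [0.025, 1.0, 0.0, -0.0]
wrist_force: [-0.1, 0.5, -0.1]
finger_gap: 0.0
grasp_force: 0.0
```

```bash
python3 - <<'E'
from h import *
o=observe(); print(o["time_s"],o["ee_pos"],o["qpos"].round(2)); print(step(o,[440,129,200],[0,0,-1],[0,1,0]))
E
```

```text
3.0667 [423.82664895 -40.68328379 301.87116108] [-0.1  -0.05 -0.11  1.52  0.   -0.05]
(array([-0.26,  5.68,  3.4 ]), array([ 0.  , -0.01, -0.47]))
```

Holder front edge: x≈508, y≈129, z≈56, yaw about 0. These agree with the given sizes. Now I'll go in front of it and lower.

Call:
drive_tool(dp=[[-1.3,5.7,3.4],[-1.3,5.7,3.4],[-1.3,5.7,3.4],[-1.3,5.7,3.4],[-1.3,5.7,3.4]], turn=[[0,0,-0.5],[0,0,-0.5],[0,0,-0.5],[0,0,-0.5],[0,0,-0.5]])

```text
time_s: 3.48
ee_pos: [472.2, 129.7, 198.6]
tool_rot: [0.001, 1.0, -0.0, -0.0]
wrist_force: [0.7, -1.2, 0.9]
finger_gap: 0.2
grasp_force: 0.0
```

Call:
drive_tool(dp=[[0,0,1.3],[0,0,2.6],[0,0,3.9],[0,0,4.5],[0,0,4.5]], turn=[[0,0,0],[0,0,0],[0,0,0],[0,0,0],[0,0,0]])

```text
time_s: 3.9
ee_pos: [468.7, 127.1, 60.3]
tool_rot: [0.001, 1.0, -0.001, -0.004]
wrist_force: [-0.3, -0.3, 0.6]
finger_gap: -0.1
grasp_force: 0.0
```

```bash
python3 - <<'E'
from h import *
o=observe(); print(o["time_s"],o["ee_pos"],o["wrist_force"],o["qpos"].round(2)); print(step(o,[490,129,60],[0,0,-1],[0,1,0]))
E
```

```text
3.9 [468.69068708 127.05756742  60.25838491] [-0.32285442 -0.25269031  0.61633766] [ 0.26  0.13 -0.46  0.99  0.    0.27]
(array([-0.71,  0.07,  0.  ]), array([-0.02, -0.08, -0.02]))
```

Call:
drive_tool(dp=[[-0.3,0.05,0],[-0.5,0.05,0],[-0.65,0.05,0],[-0.75,0.05,0],[-0.8,0.05,0]], turn=[[0,0,0],[0,0,0],[0,0,0],[0,0,0],[0,0,0]])

```text
time_s: 4.32
ee_pos: [497.7, 129.6, 66.6]
tool_rot: [0.002, 1.0, 0.0, 0.001]
wrist_force: [-3.1, 0.4, 2.0]
finger_gap: 0.1
grasp_force: 1.5
```

Call:
drive_tool(dp=[[-0.06,0,0],[-0.13,0,0],[-0.2,0,0],[-0.26,0,0],[-0.33,0,0]], turn=[[0,0,0],[0,0,0],[0,0,0],[0,0,0],[0,0,0]])

```text
time_s: 4.73
ee_pos: [506.7, 129.4, 65.3]
tool_rot: [0.001, 1.0, -0.0, 0.0]
wrist_force: [-0.9, -0.2, 0.5]
finger_gap: -0.0
grasp_force: 0.0
```

```bash
python3 - <<'E'
from h import *
o=observe(); print(o["time_s"],o["ee_pos"],o["wrist_force"])
c=capture("top"); P=cloud(c)
for v in range(236,258,2): print(v,P[v,258].round(0),P[v,235].round(0),P[v,282].round(0))
E
```

```text
4.7333 [506.74303493 129.36788042  65.31106417] [-0.88574678 -0.19329709  0.47110241]
236 [445.  70. 540.] [439.  92. 567.] [544.  79.  56.]
238 [442.  70. 541.] [436.  92. 570.] [537.  78.  67.]
240 [439.  69. 547.] [434.  91. 571.] [518.  73. 142.]
242 [436.  69. 548.] [432.  91. 571.] [515.  72. 141.]
244 [433.  69. 552.] [429.  90. 575.] [510.  72. 144.]
246 [431.  68. 555.] [427.  91. 574.] [506.  72. 142.]
248 [428.  68. 556.] [424.  90. 577.] [503.  72. 141.]
250 [425.  68. 558.] [422.  90. 578.] [499.  72. 138.]
252 [423.  67. 560.] [420.  90. 578.] [494.  72. 143.]
254 [420.  67. 563.] [417.  89. 581.] [515.  82.  -1.]
256 [418.  66. 566.] [415.  89. 582.] [510.  82.   1.]
```

Call:
drive_tool(dp=[[-0.08,0,0],[-0.16,0,0],[-0.24,0,0],[-0.24,0,0],[-0.24,0,0]], turn=[[0,0,0],[0,0,0],[0,0,0],[0,0,0],[0,0,0]])

```text
time_s: 5.2
ee_pos: [513.7, 129.3, 65.2]
tool_rot: [0.001, 1.0, -0.0, -0.0]
wrist_force: [-0.3, -0.5, -0.4]
finger_gap: 0.1
grasp_force: 0.0
```

```bash
python3 - <<'E'
from h import *
o=observe(); print(o["time_s"],o["ee_pos"],o["wrist_force"])
c=capture("side"); save("s2",c,(200,150,420,340),2)
E
```

```text
5.2 [513.68536692 129.33121732  65.18658306] [-0.28661639 -0.49065294 -0.38534243]
```

View pics/s2.png

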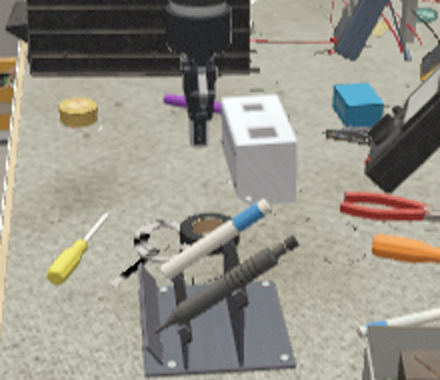

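The holder now stands upright. I'll back off, rise and go towards the marker.

Call:
drive_tool(dp=[[1,0,0],[1.3,0,-1],[1.3,0,-2.3],[1.3,-1,-3.5],[1.3,-2,-4.5]], turn=[[0,0,0],[0,0,0],[0,0,0],[0,0,0],[0,0,0]], gripper=0.5)

```text
time_s: 5.67
ee_pos: [474.0, 74.0, 198.0]
tool_rot: [-0.0, 1.0, 0.0, 0.001]
wrist_force: [1.2, -0.3, 0.3]
finger_gap: 42.9
grasp_force: 0.0
```

Call:
drive_tool(dp=[[0,-6,0],[0,-6,0],[0,-6,0],[0,-6,0],[0,-6,0]], turn=[[0,0,0],[0,0,0],[0,0,0],[0,0,0],[0,0,0]])

```text
time_s: 6.08
ee_pos: [473.4, -110.6, 196.2]
tool_rot: [0.003, 1.0, -0.001, 0.0]
wrist_force: [-0.4, 0.3, -0.5]
finger_gap: 42.6
grasp_force: 0.0
```

```bash
cat >> h.py <<'E'
def tz(d): d=np.radians(d); return np.array([np.sin(d),0,-np.cos(d)])
E
python3 - <<'E'
from h import *
o=observe(); print(o["time_s"],o["ee_pos"],o["finger_gap"])
c=capture("top"); save("top2",c,(200,190,320,270),5); np.savez("top2.npz",**c); P=cloud(c)
S=P[190:265,205:310].reshape(-1,3); S=S[S[:,2]>70]; print(len(S),np.percentile(S,[0.5,2,50,98,99.5],axis=0).round(1))
w=dict(np.load("w1.npz"))
print(step(o,np.array([543,-145,105])-70*tz(25),tz(25),[0.014,1,0]))
E
```

```text
6.0833 [ 473.39427677 -110.60534016  196.16898434] 42.563693714144506
1942 [[550.2  59.4  70.5]
 [550.7  61.2  72.2]
 [584.9 132.1  79.3]
 [620.3 196.9  83.3]
 [621.  199.   84.8]]
(array([-1.34, -1.14,  0.93]), array([-0.06, -4.16,  0.06]))
```

View pics/top2.png

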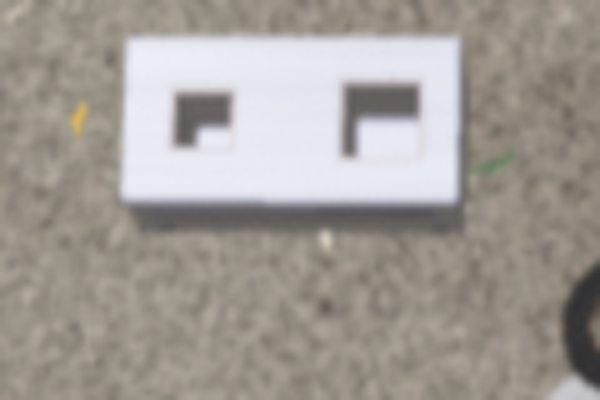

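Top view: upright, square to the axes, with the narrow mouth at crop (203,120) and the wide one at (381,119). Next is the marker pre-grasp.

Call:
drive_tool(dp=[[-1.3,-1.15,0.9],[-1.3,-1.15,0.9],[-1.3,-1.15,0.9],[-1.3,-1.15,0.9],[-1.3,-1.15,0.9]], turn=[[0,-4.15,0],[0,-4.15,0],[0,-4.15,0],[0,-4.15,0],[0,-4.15,0]])

```text
time_s: 6.55
ee_pos: [509.6, -140.2, 167.2]
tool_rot: [0.002, 0.977, 0.0, 0.215]
wrist_force: [-1.2, -0.1, -0.7]
finger_gap: 42.6
grasp_force: 0.0
```

```bash
python3 - <<'E'
from h import *
o=observe(); print(o["time_s"],o["ee_pos"],o["tool_rot"].round(3))
t=dict(np.load("top2.npz"))
for u,v in((240.6,214),(276.2,213.8)):
    d=t["R"].T@np.array([(u-t["cx"])/t["fx"],(v-t["cy"])/t["fy"],1]); C=-t["R"].T@t["t"]; print((C+d*(80-C[2])/d[2]).round(1))
c=capture("wrist"); P=cloud(c,o); save("w3",c)
print(step(o,np.array([543,-145,105])+2*tz(25),tz(25),[0.014,1,0]))
E
```

```text
6.55 [ 509.57523063 -140.16194123  167.17937793] [0.002 0.977 0.    0.215]
[585.  165.3  80. ]
[586.2  90.7  80. ]
(array([-0.14, -0.16,  2.42]), array([-0.01, -0.02,  0.09]))
```

View pics/w3.png

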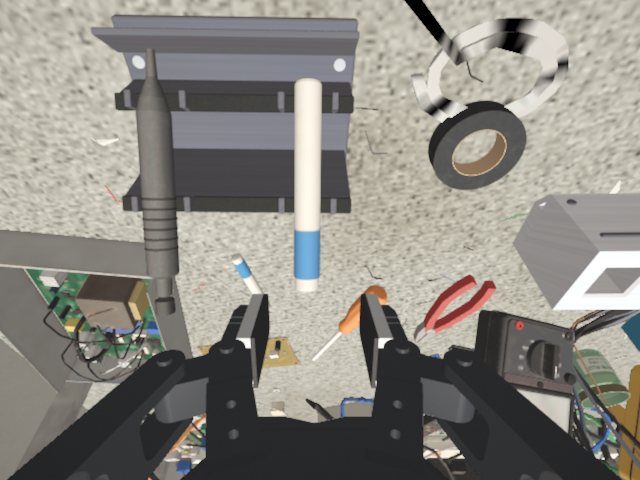

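The marker is at column 307, the fingers centred on about 314, and the upper saddle ends at row 210, so the blue sleeve below it is free to grip. Descending.

Call:
drive_tool(dp=[[-0.14,-0.16,0.6],[-0.14,-0.16,1.3],[-0.14,-0.16,2],[-0.14,-0.16,2.4],[-0.14,-0.16,2.4]], turn=[[0,0,0.1],[0,0,0.1],[0,0,0.1],[0,0,0.1],[0,0,0.1]])

```text
time_s: 7.02
ee_pos: [547.3, -145.0, 103.0]
tool_rot: [0.006, 0.977, 0.002, 0.213]
wrist_force: [-0.3, 0.4, -0.5]
finger_gap: 43.0
grasp_force: 0.0
```

Call:
drive_tool(dp=[[0,0,0],[0,0,0],[0,0,0],[0,0,0],[0,0,0]], turn=[[0,0,0],[0,0,0],[0,0,0],[0,0,0],[0,0,0]], gripper=1, force=40)

```text
time_s: 7.43
ee_pos: [547.2, -146.0, 106.5]
tool_rot: [0.006, 0.976, 0.001, 0.216]
wrist_force: [-0.4, 0.2, -0.7]
finger_gap: 15.1
grasp_force: 43.4
```

```bash
python3 - <<'E'
from h import *
o=observe(); print(o["time_s"],o["ee_pos"],o["finger_gap"],o["grasp_force"],o["wrist_force"])
E
```

```text
7.4333 [ 547.18279311 -146.00877332  106.47120601] 15.137288210251844 43.43946576118469 [-0.37719107  0.23587404 -0.70851083]
```

Call:
drive_tool(dp=[[0,0,-0.6],[0,0,-1.4],[0,0,-2.2],[0,0,-3],[0,0,-3]], turn=[[0,0,0],[0,0,0],[0,0,0],[0,0,0],[0,0,0]])

```text
time_s: 7.85
ee_pos: [509.8, -146.5, 192.9]
tool_rot: [0.006, 0.976, -0.0, 0.219]
wrist_force: [0.4, -0.4, 0.2]
finger_gap: 15.3
grasp_force: 43.5
```

Call:
drive_tool(dp=[[-1,2,-2],[-1,3,-2],[-1,4.3,-2],[-1,4.3,-2],[-1,4.3,-2]], turn=[[0,-1,0],[0,-2,0],[0,-3,0],[0,-4,0],[0,-4.6,0]])

```text
time_s: 8.27
ee_pos: [511.7, -13.2, 256.2]
tool_rot: [0.004, 0.895, 0.001, 0.446]
wrist_force: [0.7, -0.7, -1.5]
finger_gap: 15.1
grasp_force: 43.4
```

```bash
python3 - <<'E'
from h import *
o=observe(); print(o["time_s"],o["ee_pos"],o["finger_gap"],o["grasp_force"],o["qpos"].round(2))
print(step(o,[540,130,260],tz(80),[0,1,0]))
E
```

```text
8.2667 [511.73338503 -13.17905428 256.15917565] 15.13352911058735 43.437400460243225 [-0.04 -0.55 -0.91  0.29  0.03 -0.02]
(array([-0.63,  4.78,  0.67]), array([-0.03, -4.51, -0.08]))
```

Call:
drive_tool(dp=[[-0.6,4.8,0.7],[-0.6,4.8,0.7],[-0.6,4.8,0.7],[-0.6,4.8,0.7],[-0.6,4.8,0.7]], turn=[[0,-1,0],[0,-2,0],[0,-3,0],[0,-4,0],[0,-4.5,-0.1]])

```text
time_s: 8.68
ee_pos: [542.5, 125.7, 257.3]
tool_rot: [0.001, 0.778, -0.003, 0.629]
wrist_force: [0.6, 0.7, -0.7]
finger_gap: 15.1
grasp_force: 43.5
```

```bash
python3 - <<'E'
from h import *
o=observe(); print(o["time_s"],o["ee_pos"],o["finger_gap"],o["qpos"].round(2))
print(step(o,[587,165.5,230],tz(80),[0,1,0]))
c=capture("side"); save("s4",c,(170,120,420,340),3)
c=capture("top"); save("t4",c,(200,170,320,270),5)
E
```

```text
8.6833 [542.53080048 125.73240638 257.2851819 ] 15.062671460587689 [ 0.44 -0.4  -1.24 -0.61 -0.43  0.1 ]
(array([0.58, 1.34, 1.63]), array([-0.05, -0.35,  0.02]))
```

View pics/s4.png

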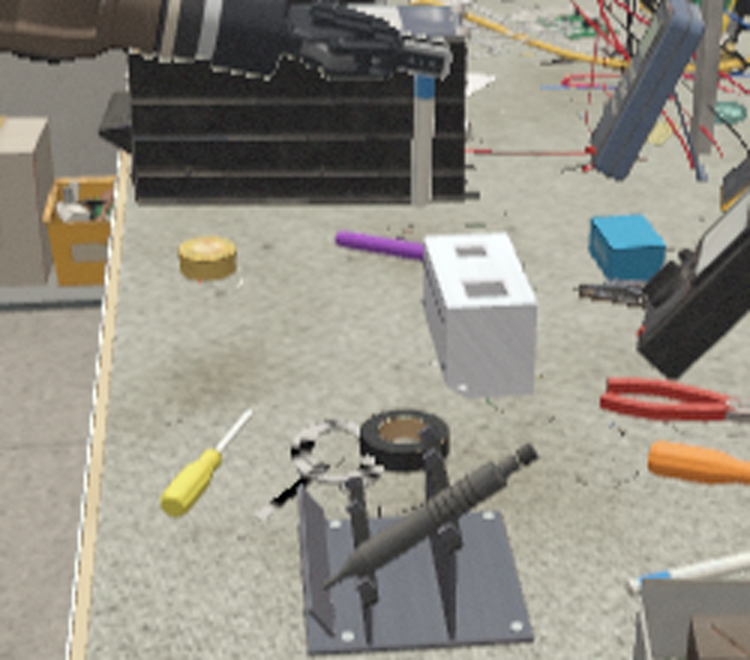

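The marker hangs vertically from the gripper at crop (423,140), and the holder is upright with both mouths visible. Moving over the narrow pocket.

Call:
drive_tool(dp=[[0.6,1.35,1.6],[0.6,1.35,1.6],[0.6,1.35,1.6],[0.6,1.35,1.6],[0.6,1.35,1.6]], turn=[[0,-0.35,0],[0,-0.35,0],[0,-0.35,0],[0,-0.35,0],[0,-0.35,0]])

```text
time_s: 9.2
ee_pos: [587.2, 162.4, 227.4]
tool_rot: [0.002, 0.769, -0.005, 0.64]
wrist_force: [-0.4, 0.4, -0.0]
finger_gap: 15.1
grasp_force: 43.5
```

```bash
python3 - <<'E'
from h import *
o=observe(); print(o["time_s"],o["ee_pos"],o["finger_gap"],o["qpos"].round(2))
print(step(o,[587,165.5,205],tz(80),[0,1,0]))
c=capture("top"); P=cloud(c); save("t5",c,(200,150,320,270),5)
c=capture("side"); Q=cloud(c)
# pen points below gripper
for A,n in((Q,"side"),(P,"top")):
    S=A.reshape(-1,3); S=S[(S[:,0]>555)&(S[:,0]<620)&(S[:,1]>140)&(S[:,1]<190)]
    for z in(125,150,175,195):
        b=S[abs(S[:,2]-z)<10]
        if len(b)>3: print(n,z,len(b),b.min(0).round(1),b.max(0).round(1))
E
```

```text
9.2 [587.19737411 162.36709572 227.36438791] 15.105095481220815 [ 0.49 -0.14 -1.22 -0.88 -0.49  0.09]
(array([0.73, 0.11, 0.13]), array([-0.1 , -0.08,  0.03]))
side 125 46 [579.9 150.7 115.6] [593.7 161.7 134.8]
side 150 53 [580.  150.  141.2] [595.8 166.2 159.5]
side 175 58 [579.8 149.8 165.7] [594.7 165.2 185. ]
side 195 56 [579.5 150.2 185.4] [594.7 169.7 205. ]
top 195 7 [578.8 162.3 185.3] [580.8 167.4 204.5]
```

Call:
drive_tool(dp=[[0.3,0.12,0.06],[0.5,0.12,0.08],[0.7,0.12,0.08],[0.7,0.12,0.08],[0.7,0.12,0.08]], turn=[[-0.1,-0.1,0],[-0.1,-0.1,0],[-0.1,-0.1,0],[-0.1,-0.1,0],[-0.1,-0.1,0]])

```text
time_s: 9.72
ee_pos: [585.2, 165.9, 208.7]
tool_rot: [-0.001, 0.764, -0.0, 0.646]
wrist_force: [-0.6, 0.5, -0.9]
finger_gap: 14.8
grasp_force: 43.5
```

```bash
python3 - <<'E'
from h import *
o=observe(); print(o["time_s"],o["ee_pos"],o["wrist_force"])
for z in(180,135): print(step(o,[586,166,z],tz(80),[0,1,0]))
E
```

```text
9.7167 [585.16669794 165.89752057 208.71083957] [-0.60546591  0.45689525 -0.92821592]
(array([0.94, 0.  , 0.19]), array([0.01, 0.07, 0.01]))
(array([2.42, 0.01, 0.44]), array([0.01, 0.07, 0.01]))
```

Call:
drive_tool(dp=[[0.3,0,0.06],[0.6,0,0.12],[0.9,0,0.18],[1.2,0,0.23],[1.4,0,0.27]], turn=[[0,0,0],[0,0,0],[0,0,0],[0,0,0],[0,0,0]])

```text
time_s: 10.13
ee_pos: [597.4, 172.2, 172.1]
tool_rot: [0.001, 0.766, -0.002, 0.642]
wrist_force: [-4.2, -3.4, 5.7]
finger_gap: 15.3
grasp_force: 44.2
```

```bash
python3 - <<'E'
from h import *
o=observe(); print(o["time_s"],o["ee_pos"],o["wrist_force"],o["qpos"].round(2))
print(step(o,[586,166,135],tz(80),[0,1,0]))
E
```

```text
10.1333 [597.44143473 172.23574323 172.10578454] [-4.20978558 -3.43216744  5.74439293] [ 0.49  0.08 -1.26 -1.15 -0.49  0.09]
(array([ 1.28, -0.21, -0.16]), array([-0.05, -0.01,  0.01]))
```

Joint 3 is at its limit, so the arm was pushed outward while descending. I'll check the holder before correcting.

```bash
python3 - <<'E'
from h import *
c=capture("side"); Q=cloud(c); save("s5",c,(250,150,400,270),5); np.savez("s5.npz",**c)
S=Q.reshape(-1,3); 
T=S[(S[:,0]>530)&(S[:,0]<660)&(S[:,1]>40)&(S[:,1]<215)&(S[:,2]>74)&(S[:,2]<86)]
print(len(T),np.percentile(T,[1,50,99],axis=0).round(1))
a=S[(S[:,0]>590)&(S[:,0]<610)&(S[:,1]>40)&(S[:,1]<215)&(S[:,2]>60)&(S[:,2]<110)]
for y in range(60,200,20):
    b=T[abs(T[:,1]-y)<6]; 
    if len(b): print(y,b[:,0].min().round(1),b[:,0].max().round(1),np.median(b[:,2]).round(1))
E
```

```text
710 [[555.5  56.3  74.3]
 [588.4 118.7  80.4]
 [625.5 197.4  84.9]]
60 555.9 626.4 79.1
80 555.7 626.1 80.4
100 556.0 626.0 80.4
120 556.3 625.0 80.8
140 555.3 624.7 80.4
160 555.0 623.8 80.2
180 554.8 625.8 80.4
```

View pics/s5.png

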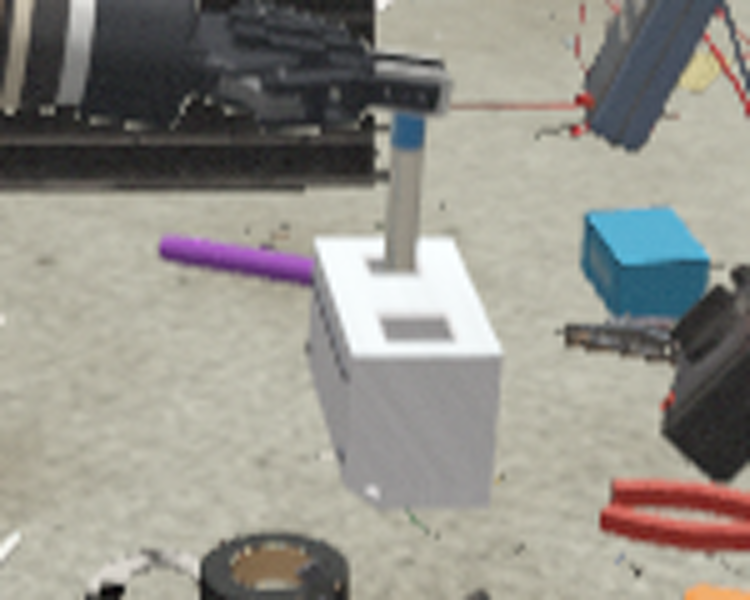

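The holder is upright, having slid about 4 mm in +x. The marker is inside the narrow mouth, against its far side. I'll turn the heading about 22° to the right so the elbow unfolds, and re-centre.

```bash
cat >> h.py <<'E'
def hd(tilt,th):
    a,t=np.radians(tilt),np.radians(th)
    return [np.sin(a)*np.cos(t),np.sin(a)*np.sin(t),-np.cos(a)],[-np.sin(t),np.cos(t),0]
E
python3 - <<'E'
from h import *
o=observe(); print(o["ee_pos"],o["wrist_force"])
for th in(-12,-24): print(step(o,[590,167,174],*hd(80,th)))
E
```

```text
[597.44009599 172.25923295 170.92839715] [-4.11386034 -1.63341223  2.86556461]
(array([-0.06, -0.18, -0.26]), array([ 1.92, -0.02,  0.37]))
(array([-0.06, -0.18, -0.26]), array([ 3.89, -0.02,  0.72]))
```

Call:
drive_tool(dp=[[-0.06,-0.1,-0.1],[-0.06,-0.18,-0.26],[-0.06,-0.18,-0.26],[-0.06,-0.18,-0.26],[-0.06,-0.18,-0.26]], turn=[[0.8,0,0.15],[1.6,0,0.3],[2.4,0,0.45],[3.2,0,0.6],[3.9,0,0.7]])

```text
time_s: 10.6
ee_pos: [589.4, 167.7, 174.6]
tool_rot: [0.16, 0.75, -0.135, 0.628]
wrist_force: [0.9, 0.9, -0.2]
finger_gap: 14.8
grasp_force: 43.5
```

```bash
python3 - <<'E'
from h import *
o=observe(); print(o["time_s"],o["ee_pos"],o["wrist_force"],o["qpos"].round(2))
print(step(o,[590,167,150],*hd(80,-24)),step(o,[590,167,134],*hd(80,-24)))
E
```

```text
10.6 [589.37166979 167.68756849 174.56775806] [ 0.89999085  0.90786254 -0.22757174] [ 0.69  0.12 -1.08 -0.82 -1.08  0.34]
(array([ 0.8 , -0.01,  0.17]), array([-0.02, -0.02,  0.02])) (array([ 1.33, -0.01,  0.26]), array([-0.02, -0.02,  0.02]))
```

Free and centred, with the elbow well within its range. Lowering it.

Call:
drive_tool(dp=[[0.25,0,0.05],[0.5,0,0.1],[0.8,0,0.17],[1.05,0,0.2],[1.3,0,0.25]], turn=[[0,0,0],[0,0,0],[0,0,0],[0,0,0],[0,0,0]])

```text
time_s: 11.02
ee_pos: [590.3, 167.2, 134.3]
tool_rot: [0.158, 0.75, -0.134, 0.628]
wrist_force: [0.6, -0.8, -0.5]
finger_gap: 15.4
grasp_force: 43.5
```

```bash
python3 - <<'E'
from h import *
o=observe(); print(o["time_s"],o["ee_pos"],o["wrist_force"],o["qpos"].round(2))
E
```

```text
11.0167 [590.28285245 167.1874499  134.26031637] [ 0.55149698 -0.80384415 -0.50762269] [ 0.69  0.23 -1.11 -0.97 -1.07  0.33]
```

Call:
drive_tool(dp=[[0,0,0],[0,0,0],[0,0,0],[0,0,0],[0,0,0]], turn=[[0,0,0],[0,0,0],[0,0,0],[0,0,0],[0,0,0]], gripper=0.5)

```text
time_s: 11.43
ee_pos: [590.2, 167.1, 134.5]
tool_rot: [0.158, 0.75, -0.134, 0.628]
wrist_force: [-0.9, -0.3, -0.4]
finger_gap: 42.9
grasp_force: 0.0
```

Call:
drive_tool(dp=[[0,0,-0.5],[0,0,-1.2],[0,0,-2],[-1,0,-2.5],[-2.3,0,-2.5]], turn=[[0,0,0],[0,0,0],[0,0,0],[0,0,0],[0,0,0]])

```text
time_s: 11.85
ee_pos: [531.4, 192.4, 212.3]
tool_rot: [0.154, 0.752, -0.136, 0.626]
wrist_force: [0.8, 1.3, -1.3]
finger_gap: 42.6
grasp_force: 0.0
```

```bash
python3 - <<'E'
from h import *
o=observe(); print(o["time_s"],o["ee_pos"],o["wrist_force"],o["qpos"].round(2))
c=capture("top"); P=cloud(c); np.savez("top6.npz",**c)
S=P.reshape(-1,3); S=S[(S[:,0]>540)&(S[:,0]<640)&(S[:,1]>40)&(S[:,1]<215)]
T=S[(S[:,2]>70)&(S[:,2]<90)]; print(np.percentile(T,[.5,50,99.5],axis=0).round(1))
M=S[S[:,2]>95]; print(len(M),M.min(0).round(1),M.max(0).round(1))
# heading target over the pump
z=tz(25); e=np.array([np.cos(np.radians(35)),0,np.sin(np.radians(35))]); n=np.array([-e[2],0,e[0]])
G=507*e-222.3*n+[0,-234.6,0]; print("pump grip",G.round(1))
print(step(o,G-70*z+[0,200,60],z,[0.011,1,0]))
E
```

```text
11.85 [531.4010484  192.43160917 212.28311124] [ 0.79615395  1.34255503 -1.307733  ] [ 0.82 -0.04 -1.05 -0.5  -1.2   0.47]
[[550.8  60.   70.8]
 [585.3 130.1  79.4]
 [622.6 199.4  85. ]]
151 [540.2 159.8  95.3] [595.4 214.7 224.2]
pump grip [ 542.8 -234.6  108.7]
(array([-1.01, -7.18,  2.35]), array([-3.28,  8.97, -2.33]))
```

Call:
drive_tool(dp=[[-1,-1.5,0],[-1.3,-3,0.5],[-1.3,-5,1],[-1.3,-6,1],[-1.3,-6,1]], turn=[[-0.4,1,-0.25],[-0.8,2,-0.5],[-1.2,3,-0.75],[-1.6,4,-1],[-1.9,5,-1.3]])

```text
time_s: 12.32
ee_pos: [500.2, 36.6, 248.4]
tool_rot: [0.085, 0.888, -0.066, 0.448]
wrist_force: [2.5, -1.2, -0.2]
finger_gap: 42.3
grasp_force: 0.0
```

```bash
python3 - <<'E'
from h import *
o=observe(); print(o["time_s"],o["ee_pos"],o["qpos"].round(2))
z=tz(25)
print(step(o,np.array([542.8,-140,108.7])-85*z+[0,0,10],z,[0.011,1,0]))
E
```

```text
12.3167 [500.18071758  36.64662334 248.40010942] [ 0.31 -0.52 -0.91  0.33 -0.44  0.3 ]
(array([ 0.74, -5.63,  2.35]), array([-1.57,  4.75, -1.24]))
```

Call:
drive_tool(dp=[[0.7,-5.6,2.3],[0.7,-5.6,2.3],[0.7,-5.6,2.3],[0.7,-5.6,2.3],[0.7,-5.6,2.3]], turn=[[-0.3,1,-0.25],[-0.6,2,-0.5],[-1,3,-0.75],[-1.3,4,-1],[-1.55,4.75,-1.25]])

```text
time_s: 12.73
ee_pos: [507.6, -141.3, 198.4]
tool_rot: [0.007, 0.976, -0.002, 0.217]
wrist_force: [1.7, 0.9, -0.0]
finger_gap: 42.5
grasp_force: 0.0
```

```bash
python3 - <<'E'
from h import *
o=observe(); print(o["time_s"],o["ee_pos"],o["qpos"].round(2))
z=tz(25)
print(step(o,np.array([542.8,-234.6,108.7])-70*z,z,[0.011,1,0]))
c=capture("top"); P=cloud(c)
S=P.reshape(-1,3); S=S[(S[:,0]>540)&(S[:,0]<640)&(S[:,1]>40)&(S[:,1]<215)]
T=S[(S[:,2]>70)&(S[:,2]<90)]; print(np.percentile(T,[.5,50,99.5],axis=0).round(1))
M=S[S[:,2]>95]; print(len(M),M.min(0).round(1),M.max(0).round(1))
E
```

```text
12.7333 [ 507.63052958 -141.32659411  198.41314279] [-0.34 -0.18 -0.53  0.8   0.14 -0.3 ]
(array([ 0.17, -3.11,  0.89]), array([-0.06,  0.01, -0.02]))
[[550.9  60.   70.5]
 [584.5 131.8  79.4]
 [622.4 199.1  85. ]]
95 [578.1 159.8  96.1] [593.5 173.7 143.6]
```

The marker top is at about 141 mm, so it is on the bottom. Now the pump pre-grasp.

Call:
drive_tool(dp=[[0.17,-3.1,0.9],[0.17,-3.1,0.9],[0.17,-3.1,0.9],[0.17,-3.1,0.9],[0.17,-3.1,0.9]], turn=[[0,0,0],[0,0,0],[0,0,0],[0,0,0],[0,0,0]])

```text
time_s: 13.2
ee_pos: [513.2, -231.8, 169.1]
tool_rot: [0.008, 0.976, -0.002, 0.216]
wrist_force: [0.4, -0.0, -0.4]
finger_gap: 42.8
grasp_force: 0.0
```

```bash
python3 - <<'E'
from fit import *
o=observe(); c=capture("wrist"); P=cloud(c,o); print(o["ee_pos"])
Q=P.copy(); Q[(abs(P[...,1]+235)>25)|(P[...,0]<440)|(P[...,0]>600)|(P[...,2]<35)|(P[...,2]>140)]=np.nan
Q[320:]=np.nan
axis(Q,0,640,0,480,"pump")
print(step(o,np.array([542.8,-234.6,108.7])+2*tz(25),tz(25),[0.011,1,0]))
E
```

```text
[ 513.18360839 -231.83890854  169.14275924]
pump h [-218.6 -214.7 -214.1] along 381.7 533.3
[ 446.3 -232.5    8.5   42.4 -218.1]
[ 456.7 -232.7   17.8   54.  -213.4]
[ 467.5 -233.1   18.5   63.1 -213.4]
[ 479.8 -233.1   18.3   71.7 -212.3]
[ 492.1 -233.3   18.6   80.2 -212.9]
[ 504.3 -233.5   18.8   88.9 -212.6]
[ 516.7 -233.7   19.    97.5 -213.1]
[ 528.9 -233.9   19.1  106.1 -212.6]
[ 541.1 -234.    17.9  112.8 -213.7]
[ 555.8 -234.7   11.4  121.  -215.9]
[ 561.9 -234.4   10.7  125.5 -217.5]
(array([-0.05, -0.07,  2.31]), array([-0.07, -0.01, -0.04]))
```

Call:
drive_tool(dp=[[-0.05,-0.07,0.6],[-0.05,-0.07,1.3],[-0.05,-0.07,1.9],[-0.05,-0.07,2.3],[-0.05,-0.07,2.3]], turn=[[0,0,0],[0,0,0],[0,0,0],[0,0,0],[0,0,0]])

```text
time_s: 13.67
ee_pos: [543.7, -231.6, 106.1]
tool_rot: [0.005, 0.976, -0.002, 0.216]
wrist_force: [-0.8, -0.2, 1.1]
finger_gap: 42.8
grasp_force: 0.0
```

Call:
drive_tool(dp=[[0,0,0],[0,0,0],[0,0,0],[0,0,0],[0,0,0]], turn=[[0,0,0],[0,0,0],[0,0,0],[0,0,0],[0,0,0]], gripper=1, force=60)

```text
time_s: 14.08
ee_pos: [544.6, -233.8, 109.3]
tool_rot: [0.006, 0.976, -0.002, 0.218]
wrist_force: [-2.1, 4.5, 7.5]
finger_gap: 18.0
grasp_force: 62.2
```

Call:
drive_tool(dp=[[0,0,-0.5],[0,0,-1.2],[0,0,-2],[0,0,-2.8],[0,0,-3]], turn=[[0,0,0],[0,0,0],[0,0,0],[0,0,0],[0,0,0]])

```text
time_s: 14.5
ee_pos: [506.3, -234.8, 193.6]
tool_rot: [0.007, 0.976, -0.004, 0.219]
wrist_force: [0.7, 0.1, -0.7]
finger_gap: 17.4
grasp_force: 61.2
```

```bash
python3 - <<'E'
from h import *
o=observe(); print(o["time_s"],o["ee_pos"],o["finger_gap"],o["grasp_force"],o["qpos"].round(2))
print(step(o,[500,-70,275],*hd(52,-15)))
E
```

```text
14.5 [ 506.28612441 -234.79140928  193.57222795] 17.43564439299622 61.204426288604736 [-0.54 -0.1  -0.47  0.81  0.21 -0.48]
(array([-0.91,  5.47, -2.61]), array([ 1.44, -4.43,  1.89]))
```

Call:
drive_tool(dp=[[-0.6,0.5,-1.2],[-0.9,1.8,-2.4],[-0.9,3,-2.6],[-0.9,4.2,-2.6],[-0.9,5.4,-2.6]], turn=[[0.3,-0.9,0.4],[0.6,-1.8,0.8],[0.9,-2.7,1.2],[1.2,-3.6,1.5],[1.45,-4.4,1.9]])

```text
time_s: 14.92
ee_pos: [499.2, -75.1, 273.1]
tool_rot: [0.118, 0.893, -0.056, 0.431]
wrist_force: [0.5, 0.5, -1.0]
finger_gap: 17.5
grasp_force: 61.2
```

```bash
python3 - <<'E'
from h import *
o=observe(); print(o["time_s"],o["ee_pos"],o["finger_gap"],o["grasp_force"],o["qpos"].round(2))
print(step(o,[550,60,265],*hd(80,-30)))
E
```

```text
14.9167 [499.2178455  -75.14955154 273.07932504] 17.52136397234241 61.23227834701538 [-0.07 -0.56 -0.85  0.39 -0.15  0.12]
(array([-0.07,  4.79,  0.54]), array([ 2.31, -4.73,  1.02]))
```

Call:
drive_tool(dp=[[0,1,0.1],[0,2,0.2],[0,3,0.3],[-0.1,4,0.4],[-0.1,4.8,0.5]], turn=[[0.46,-0.95,0.2],[0.9,-1.9,0.4],[1.4,-2.8,0.6],[1.85,-3.8,0.8],[2.3,-4.7,1]])

```text
time_s: 15.33
ee_pos: [548.2, 56.0, 265.6]
tool_rot: [0.187, 0.76, -0.155, 0.604]
wrist_force: [2.4, 1.1, -0.1]
finger_gap: 17.6
grasp_force: 61.3
```

```bash
python3 - <<'E'
from h import *
o=observe(); print(o["time_s"],o["ee_pos"],o["finger_gap"],o["qpos"].round(2))
print(step(o,[587,92,235],*hd(80,-30)))
E
```

```text
15.3333 [548.17848741  56.02518633 265.6490266 ] 17.60439753300143 [ 0.54 -0.28 -1.08 -0.37 -0.99  0.35]
(array([0.85, 1.68, 0.79]), array([ 0.29, -0.48,  0.16]))
```

Call:
drive_tool(dp=[[0.3,0.9,0.4],[0.6,1.7,0.8],[0.85,1.7,0.8],[0.85,1.7,0.8],[0.85,1.7,0.8]], turn=[[0.3,-0.5,0.15],[0.3,-0.5,0.15],[0.3,-0.5,0.15],[0.3,-0.5,0.15],[0.3,-0.5,0.15]])

```text
time_s: 15.75
ee_pos: [587.9, 88.8, 232.2]
tool_rot: [0.197, 0.742, -0.17, 0.618]
wrist_force: [-1.2, -0.2, -0.5]
finger_gap: 17.5
grasp_force: 61.3
```

```bash
python3 - <<'E'
from h import *
o=observe(); print(o["time_s"],o["ee_pos"],o["qpos"].round(2))
for z in (205,180,147):print(step(o,[587,92,z],*hd(80,-30)))
c=capture("side"); Q=cloud(c); save("s7",c,(230,90,410,240),4)
S=Q.reshape(-1,3); S=S[(S[:,0]>555)&(S[:,0]<625)&(S[:,1]>60)&(S[:,1]<115)]
for z in(110,125,140,160,180,200):
    b=S[abs(S[:,2]-z)<7]
    if len(b)>3: print(z,len(b),b.min(0).round(1),b.max(0).round(1))
E
```

```text
15.75 [587.87449798  88.75206206 232.18605221] [ 0.57 -0.06 -1.06 -0.62 -1.07  0.33]
(array([0.91, 0.09, 0.08]), array([-0.03, -0.05,  0.08]))
(array([1.73, 0.09, 0.23]), array([-0.03, -0.05,  0.08]))
(array([2.81, 0.1 , 0.43]), array([-0.03, -0.05,  0.08]))
110 13 [584.8  80.5 105.9] [591.7  86.8 116.9]
125 28 [581.5  74.1 119.6] [596.1  86.3 132. ]
140 45 [580.5  71.4 133. ] [597.7  86.5 146.1]
160 46 [580.4  71.4 153.2] [597.4  87.6 166.9]
180 52 [580.3  72.3 173.2] [599.2  87.1 187. ]
200 53 [580.   73.2 193.4] [599.1  91.4 206.9]
```

View pics/s7.png

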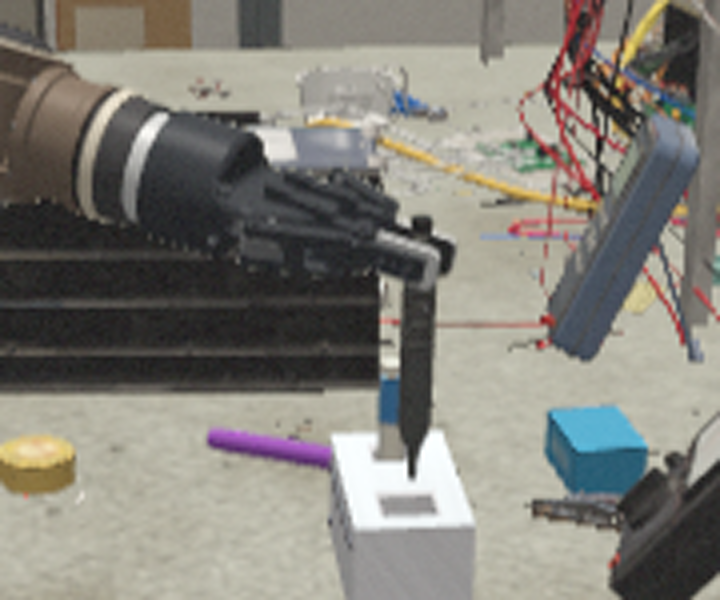

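The pump is vertical with its nozzle down, its tip at crop (412,475), just above the wide mouth, and the marker stands in the narrow pocket. Lowering.

Call:
drive_tool(dp=[[0.3,0.1,0],[0.6,0.1,0.04],[0.9,0.1,0.08],[1.2,0.1,0.14],[1.4,0.1,0.17]], turn=[[0,0,0],[0,0,0],[0,0,0.1],[0,0,0.1],[0,0,0.1]])

```text
time_s: 16.22
ee_pos: [587.2, 92.0, 191.7]
tool_rot: [0.202, 0.74, -0.165, 0.62]
wrist_force: [0.5, 0.1, 0.4]
finger_gap: 18.2
grasp_force: 61.3
```

```bash
python3 - <<'E'
from h import *
o=observe(); print(o["time_s"],o["ee_pos"],o["wrist_force"],o["qpos"].round(2))
print(step(o,[587,92,146],*hd(80,-30)))
E
```

```text
16.2167 [587.24849469  91.9926228  191.66512406] [0.54003793 0.12779397 0.40840904] [ 0.58  0.04 -1.1  -0.76 -1.08  0.35]
(array([ 1.5 , -0.01,  0.26]), array([-0.03, -0.03, -0.06]))
```

Call:
drive_tool(dp=[[0.3,0,0.05],[0.6,0,0.1],[0.9,0,0.16],[1.2,0,0.21],[1.4,0,0.25]], turn=[[0,0,0],[0,0,0],[0,0,0],[0,0,0],[0,0,0]])

```text
time_s: 16.63
ee_pos: [587.5, 92.4, 148.8]
tool_rot: [0.202, 0.74, -0.165, 0.62]
wrist_force: [-1.1, 3.3, 19.0]
finger_gap: 18.2
grasp_force: 62.3
```

Call:
drive_tool(dp=[[0,0,0],[0,0,0],[0,0,0],[0,0,0],[0,0,0]], turn=[[0,0,0],[0,0,0],[0,0,0],[0,0,0],[0,0,0]])

```text
time_s: 17.05
ee_pos: [587.7, 93.0, 149.0]
tool_rot: [0.201, 0.74, -0.165, 0.62]
wrist_force: [1.2, -0.5, 0.6]
finger_gap: 17.9
grasp_force: 61.3
```

Call:
drive_tool(dp=[[0,0,0],[0,0,0],[0,0,0],[0,0,0],[0,0,0]], turn=[[0,0,0],[0,0,0],[0,0,0],[0,0,0],[0,0,0]], gripper=0.55)

```text
time_s: 17.47
ee_pos: [587.7, 93.0, 148.6]
tool_rot: [0.201, 0.74, -0.165, 0.62]
wrist_force: [-0.9, 0.2, 0.1]
finger_gap: 38.5
grasp_force: 0.0
```

Call:
drive_tool(dp=[[0,0,-0.5],[0,0,-1.2],[0,0,-2.2],[-1,0,-3],[-2,0,-3.2]], turn=[[0,0,0],[0,0,0],[0,0,0],[0,0,0],[0,0,0]])

```text
time_s: 17.88
ee_pos: [512.7, 134.9, 222.0]
tool_rot: [0.198, 0.742, -0.167, 0.618]
wrist_force: [0.9, 0.9, -1.1]
finger_gap: 38.7
grasp_force: 0.0
```

Call:
drive_tool(dp=[[-0.5,0,-1],[-0.8,0,-2],[-0.8,0,-3],[-0.8,0,-3],[-0.8,0,-3]], turn=[[0,0,0],[0,0,0],[0,0,0],[0,0,0],[0,0,0]])

```text
time_s: 18.3
ee_pos: [444.7, 176.0, 261.7]
tool_rot: [0.202, 0.741, -0.165, 0.619]
wrist_force: [-0.0, 0.8, -1.5]
finger_gap: 38.4
grasp_force: 0.0
```

```bash
python3 - <<'E'
from h import *
o=observe(); print(o["time_s"],o["ee_pos"],o["wrist_force"],o["qpos"].round(2))
for n in("top","side"):
    c=capture(n); P=cloud(c); S=P.reshape(-1,3); S=S[(S[:,0]>545)&(S[:,0]<635)&(S[:,1]>45)&(S[:,1]<210)]
    T=S[(S[:,2]>74)&(S[:,2]<86)]; print(n,np.percentile(T,[.5,50,99.5],axis=0).round(1))
    for a,b in((60,125),(140,200)):
        M=S[(S[:,2]>95)&(S[:,1]>a)&(S[:,1]<b)]; print(len(M),M.min(0).round(1),M.max(0).round(1))
E
```

```text
18.3 [444.69738872 175.99076237 261.74486987] [-0.02278614  0.77293307 -1.53424102] [ 0.99 -0.14 -0.8   0.59 -1.38  1.26]
top [[551.1  60.1  74.5]
 [583.3 133.6  79.5]
 [622.4 199.1  84.5]]
136 [577.8  82.1  98.4] [593.9  99.8 174.9]
93 [578.6 159.5  95.1] [593.2 174.  143.4]
side [[552.4  55.9  74.2]
 [581.7 110.1  79.1]
 [624.2 197.6  85.6]]
235 [579.4  77.9  95. ] [599.6  96.8 171.7]
93 [580.6 154.8  95.1] [593.8 170.4 141.5]
```

Both tools are seated: the pump's top is at 172 mm and the marker's at 141 mm, as expected. The holder is level at 80 mm and the arm is clear.

```bash
python3 -c "
from bench import bot
print(bot.job_done())"
```

```text
the job is handed in; nothing more can be done
None
```

The job is handed in: the holder stands upright on its flat foot, with the marker at the bottom of the narrow pocket and the pump at the bottom of the wide one, both lower end down. The holder slid about 2–4 mm when joint 3 reached its limit while I was lowering the marker. The work took about 18 s.

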